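# Unlatch the balanced reading lamp and hold it off its ball mount

## Task

I want to clean and grease the ball that this balanced reading lamp sits on. Squeeze the coupler's sprung latch tab sideways towards its fixed finger rest so that the ball is let go, lift the lamp straight up off the ball, keeping its boom level, and finish holding it still and level over its stand, with the coupler at least 5 cm clear above the top of the ball. Don't put it down or let go at the end, and leave the book, the bowl and the grease tin where they are.

Things in the scene. Friction and masses are not known exactly. Their poses are not given: they have to be found in the camera images.
- stand: Heavy immovable lamp stand: round dark cast base 170 mm across, 32 mm high at its middle, steel column 18 mm thick, on top a round dark seat collar 52 mm across whose upper face is 150 mm above the table, and above that the ball mount. Origin: centre of the base's underside, on the table; z up.
- ball_top (a point): Top of the ball mount, on the stand's axis, 184 mm above the table. Bright steel ball 28 mm across, cut flat below (the flat is 13 mm above the collar's upper face), on a neck 11 mm thick. With the lamp seated, the ball is hidden inside the coupler with 2 mm play; the lamp must rise 34 mm to come off it.
- lamp: Loose lamp, 0.5 to 0.85 kg, balanced at its coupler: dark housing 41 x 44 mm, 40 mm high, open below. Through a clamp on top runs a 12 mm boom tube, axis at z = 50 mm, with a 120 mm bell shade hung at y = +200 mm and a round counterweight at y = -139 mm. Origin: on the ball's axis at the coupler's underside, resting on the collar; z up, y along the boom to the shade, x across it.
- finger_rest (a point): Middle of the outer face of the coupler's fixed finger rest: upright dark plate 32 mm wide (along y), 6 mm thick, rising to 66 mm above the lamp's origin. This point is at x = +22, y = 0, z = +50 mm in the lamp's frame; the face looks to +x. The rest and the latch tab stand free on either side of the boom: one gripper from above spans both, closing along the lamp's x.
- latch_tab (a point): Middle of the outer face of the latch tab: upright bright steel plate 32 mm wide (along y), 4 mm thick, rising to 66 mm above the lamp's origin, on the coupler's other side from the finger rest. With the latch shut this point is at x = -34, y = 0, z = +50 mm in the lamp's frame; the face looks to -x. Over their outer faces tab and rest are 56 mm apart with the latch shut, 46 mm with it fully open.
- latch (a joint): Slide of the latch, 0 shut to 0.010 m fully open, growing as the tab is pushed along the lamp's +x towards the finger rest. A spring shuts it: 8 N at the start, 15 N fully open. Shut, a bar of the latch lies under the ball's flat and the lamp cannot come off (about 2 mm free play); from about 9 mm on the ball passes freely.
- book: Bystander: closed grey book lying flat, 150 x 205 mm, 32 mm thick, under or near the shade. Origin: centre of its underside.
- bowl: Bystander: empty white ceramic bowl, 116 mm across, 52 mm high. Origin: centre of its underside.
- tin: Bystander: round plain grease tin, 56 mm across, 40 mm high. Origin: centre of its underside.

How it is judged:
By the outcome, as a careful person would: the job done as asked, in the order asked, and still so for the second after the job is handed in, while the arm keeps its last pose, push and grip.
It also fails if it takes over 32 s, if anything falls off the work surface, if the arm or the gripper's body presses on something with over 40 N, if the wrist force passes 120 N, or if a joint passes its speed limit or range.

## Robot

A 6-joint arm with a two-finger parallel gripper is mounted at the origin on the work surface. World frame = base frame: x ahead of the robot, y to its left, z up, the work surface at z = 0. Lengths are in m, angles in rad, forces in N, time in s.
With the tool pointing down it reaches from about 0.325 to 0.775 m from the base axis. Payload 5.5 kg.
Tool frame: the origin (TCP) lies between the finger pads; the fingertips stand 14 mm ahead of it and the grasp point (between the pads) lies 5 mm behind it; z points along the fingers, y is the line along which they close (so a half turn about z gives the same grasp; the last joint's range is limited). The gripper opens to 85 mm and grips with 20 to 120 N. Pads are 22 mm wide; open, the fingers measure 114 mm over their backs; the gripper's body (76 mm by 85 mm) begins 54 mm behind the grasp point. The pads swing forward as they close: fully open they stand 13 mm farther back than shut.
Start: joints at [1.273, 0.091, 1.231, -0, 1.82, -0.057], TCP at [0.143, 0.583, 0.245] pointing down, gripper open.
Joint ranges: [-2.87, 2.87], [-0.86, 2.18], [0.17, 2.46], [-1.51, 4.65], [0.06, 2.69], [-2.65, 2.65]. Speed limits (rad/s): [2.57, 2.57, 3.01, 3.14, 3.14, 3.14].

## Interface

Orientations are given as [roll, pitch, yaw] about the fixed x, y, z axes, in that order (R = Rz(yaw) Ry(pitch) Rx(roll)).
In Python, from plant import r gives the robot as it stands.
- The arm moves only by the tool drive_effector, called after "Emit:" as a command line: name --argument value ..., lists and objects as JSON in quotes. Schema: {"type":"object","properties":{"motion":{"type":"array","items":{"type":"array","prefixItems":[{"type":"number"},{"type":"array","items":{"type":"number"},"minItems":3,"maxItems":3},{"type":"number"}],"minItems":3,"maxItems":3},"minItems":1,"maxItems":8},"force":{"type":"number"},"only":{"type":"string"},"quiet":{"type":"boolean"},"lines":{"type":"string"}},"required":["motion"],"additionalProperties":false}. motion is a list of rows, 1 to 8 of them, each written [opening, [dx, dy, dz], turn]: the opening from 0.0 (shut) to 1.0 (fully open), then dx, dy, dz in shares of 1 m (1.0 is 1 m), then a turn about the tool's z in fractions of the full range, 1 being pi rad; each row is the pose to reach, as a shift and turn from the pose commanded when the call began, along the tool's axes at that moment; what a row does not reach only later rows make up. A row lasts 1/8 s, in which the tool goes at most 0.0625 m and 0.188 rad, less where a joint would pass 70% of its speed; a pose out of reach is approached as far as the arm can. The fingers move at their own pace and stop on an object; force is the grip in N (left out, the last holds). Time passes only in rows, so rows that do not move let the fingers close. The tool returns the time, the measured TCP pose, the force, the opening and the grip force at its end. only (a regular expression) keeps the lines of the reply that match it, lines (a string "A,B") keeps lines A to B, and quiet returns only ok. Input that does not fit is refused with a message, and nothing moves.
- r.state(): the state, without advancing time (a new reading comes with each control period).
- r.camera(name): name is "scene" or "top" or "wrist"; returns a dict with "img" (420x560x3 uint8, red, green, blue), "mtx" (3x3 intrinsics, pixels), "k1" (the pictures are not rectified: a ray, as slopes to the right and down, at radius r is drawn at 1 + k1 r^2 times it, then the intrinsics apply), "world_from_camera" (4x4, takes a point from camera to world coordinates). Camera axes: x right, y down, z forward; pixel columns grow to the right and rows downward; lengths in m; the calibration is good to about 2 mm. A picture is of the moment at which its call begins. There is no depth.
- r.hand_in(): hands the job in; it is judged then, once.
The state is a dict: "clock": time; "joints": joint angles; "joint_velocities": joint speeds; "joint_torque": joint torques, N m; "position": TCP position; "tcp_rot": TCP orientation; "force": force on the tool from outside, world axes, zero at the start; "torque": the same for the moment, N m; "grip_width": opening from 0.0 (shut) to 1.0 (fully open); "grasp_force": force on a finger pad.
Only numpy, scipy, OpenCV 4.12 (cv2) and the standard library are available. Lean on these libraries where they do the work, as an engineer would, in place of code of your own. Each camera call takes 0.05 s, during which the arm holds its last target. There are 200 camera calls.

## Working session

There is one attempt and no reset: what is moved stays moved. The work goes in short steps, Python scripts to look and compute and a tool call to move; the robot and the scene stay as the last step left them, time stands still between calls to the robot, and variables do not carry over. Pictures are saved under pics/ and viewed, at most 10 in all, crops included, and the job is handed in when it is done.

```bash
ls; mkdir -p pics; cat > h.py <<'E'
import numpy as np,cv2
from scipy.spatial.transform import Rotation as R
def ray(c,px):
    K=c["mtx"];k=c["k1"]
    d=np.array([(px[0]-K[0][2])/K[0][0],(px[1]-K[1][2])/K[1][1]]);u=d.copy()
    for _ in range(30): u=d/(1+k*(u@u))
    T=np.array(c["world_from_camera"]);v=T[:3,:3]@np.array([*u,1]);return T[:3,3],v/np.linalg.norm(v)
def tri(l):
    A=np.zeros((3,3));b=np.zeros(3)
    for o,v in l:
        P=np.eye(3)-np.outer(v,v);A+=P;b+=P@o
    p=np.linalg.solve(A,b);return p,[float(np.linalg.norm((np.eye(3)-np.outer(v,v))@(p-o))) for o,v in l]
def proj(c,p):
    T=np.linalg.inv(np.array(c["world_from_camera"]));q=T[:3,:3]@p+T[:3,3];u=q[:2]/q[2];u=u*(1+c["k1"]*(u@u));K=c["mtx"];return u[0]*K[0][0]+K[0][2],u[1]*K[1][1]+K[1][2]
E
python3 - <<'E'
from plant import r
import cv2,numpy as np,pickle
C={}
for n in("scene","top","wrist"):
    C[n]=r.camera(n); print(n,np.round(C[n]["world_from_camera"],3).tolist(),C[n]["mtx"][0][0],C[n]["k1"])
pickle.dump(C,open("c0.pkl","wb"))
cv2.imwrite("pics/s.png",C["scene"]["img"][:,:,::-1]);cv2.imwrite("pics/t.png",C["top"]["img"][:,:,::-1]);cv2.imwrite("pics/w.png",C["wrist"]["img"][:,:,::-1])
print(r.state())
E
```

```text
pics
plant.py
scene [[-0.729, 0.556, -0.4, 0.951], [0.685, 0.602, -0.41, 0.41], [0.013, -0.572, -0.82, 0.777], [0.0, 0.0, 0.0, 1.0]] 387.45507525673617 -0.1067569083834268
top [[-0.006, -0.99, 0.141, 0.483], [-1.0, 0.002, -0.024, 0.092], [0.023, -0.141, -0.99, 1.29], [0.0, 0.0, 0.0, 1.0]] 462.69324025431234 -0.1341181591117465
wrist [[0.238, 0.923, 0.304, 0.066], [0.971, -0.225, -0.075, 0.602], [-0.001, 0.313, -0.95, 0.373], [0.0, 0.0, 0.0, 1.0]] 314.57666968430897 -0.027020649660812586
{'clock': 0.15, 'joints': array([ 1.27330426e+00,  9.16905881e-02,  1.23158660e+00, -6.83294828e-06,
        1.81977954e+00, -5.67160905e-02]), 'joint_velocities': array([-1.46789447e-04, -3.91005085e-04, -2.87805306e-03, -2.86934291e-05,
        1.85352941e-03, -3.18731122e-04]), 'joint_torque': array([ 2.08464000e-03, -4.59373891e+01, -4.18524241e+01,  9.86399272e-06,
        9.58114397e-03,  5.37671497e-05]), 'position': array([0.14303448, 0.58251746, 0.24442059]), 'tcp_rot': array([-3.14013056e+00, -7.63779491e-05,  2.90081494e+00]), 'force': array([0.52804138, 0.51110336, 0.02869735]), 'torque': array([-0.02272435,  0.02715285,  0.01024834]), 'grasp_force': 0.0, 'grip_width': 0.9968445921495774}
```

View pics/s.png

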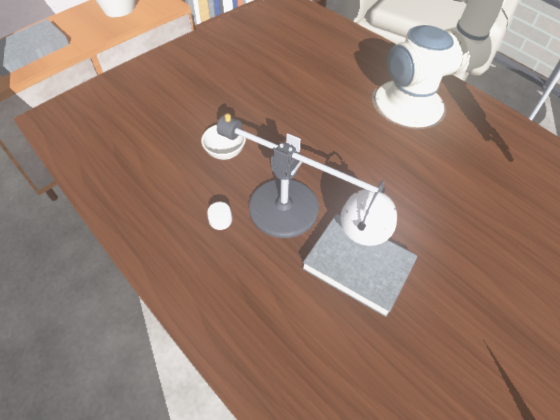

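View pics/t.png

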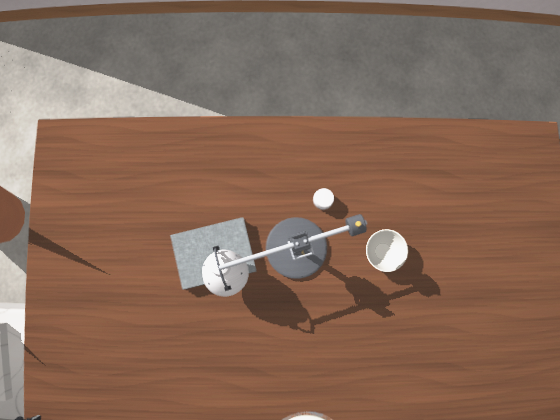

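The scene view shows the coupler near (287,155), with the bright tab behind it at (292,143), the shade at (368,215) and the counterweight at (228,127). In the top view the coupler is near (300,245), the shade at (225,270) and the weight at (357,225). I'll enlarge both couplers.

```bash
python3 - <<'E'
import pickle,cv2,numpy as np
C=pickle.load(open("c0.pkl","rb"))
a=C["scene"]["img"][120:220,240:330,::-1];b=C["top"]["img"][215:275,270:330,::-1]
a=cv2.resize(a[:70,:],None,fx=8,fy=8,interpolation=cv2.INTER_CUBIC)[:,:,:]
b=cv2.resize(b,None,fx=9,fy=9,interpolation=cv2.INTER_CUBIC)
a=cv2.resize(C["scene"]["img"][125:180,265:315,::-1],None,fx=8,fy=8,interpolation=cv2.INTER_CUBIC)
b=cv2.resize(C["top"]["img"][222:272,275:325,::-1],None,fx=8,fy=8,interpolation=cv2.INTER_CUBIC)
o=np.zeros((440,800,3),np.uint8);o[:440,:400]=a;o[:400,400:]=b
cv2.imwrite("pics/crop.png",o)
E
```

```text
(no output)
```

View pics/crop.png

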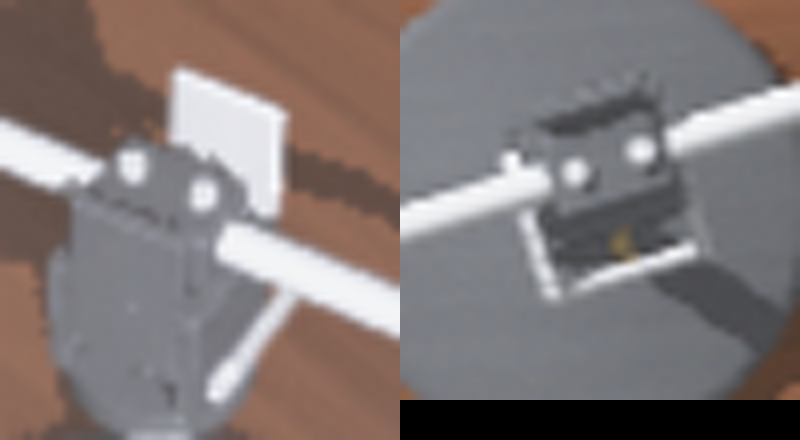

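View pics/w.png

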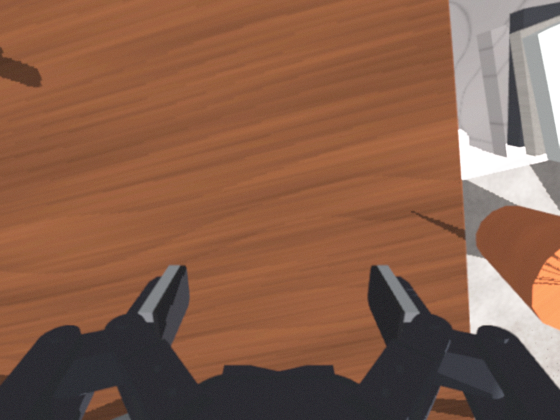

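The crop shows the tab's top edge: in the left (scene) crop from (175,68) to (288,113), and in the right (top) crop from (555,297) to (700,247). The two clamp screws are also clear in both. The wrist view shows only bare table.

```bash
cat > m.py <<'E'
import pickle,numpy as np
from h import *
C=pickle.load(open("c0.pkl","rb"))
s=lambda x,y:ray(C["scene"],(265+(x+.5)/8-.5,125+(y+.5)/8-.5))
t=lambda x,y:ray(C["top"],(275+(x-400+.5)/8-.5,222+(y+.5)/8-.5))
P={}
for n,a,b in[("tabW",(175,68),(700,247)),("tabS",(288,113),(555,297)),("scrW",(132,165),(641,150)),("scrS",(203,195),(575,172))]:
    p,e=tri([s(*a),t(*b)]);P[n]=p;print(n,p.round(4),np.round(e,4))
# boom ends: shade joint / weight
p1,e=tri([ray(C["scene"],(380,187)),ray(C["top"],(219,266))]);print("boomS",p1.round(4),np.round(e,4))
p2,e=tri([ray(C["scene"],(237,131)),ray(C["top"],(350,227.5))]);print("boomW",p2.round(4),np.round(e,4))
for a,b in((P["tabW"],P["tabS"]),(P["scrW"],P["scrS"]),(p2,p1)):
    d=b-a;print("yaw of lamp y",np.degrees(np.arctan2(d[1],d[0])),np.linalg.norm(d))
# base centre check
E
python3 m.py
```

```text
tabW [ 0.5388 -0.0017  0.2167] [0.0011 0.0011]
tabS [0.528  0.0363 0.2199] [0.0046 0.0046]
scrW [0.5679 0.0143 0.2133] [0.0003 0.0003]
scrS [0.5616 0.0336 0.2129] [0.0003 0.0003]
boomS [0.5076 0.2156 0.2149] [0.0029 0.0029]
boomW [ 0.5978 -0.0944  0.196 ] [0.0026 0.0026]
yaw of lamp y 105.90023818589009 0.03957261854111559
yaw of lamp y 108.02150239074204 0.020286927979917945
yaw of lamp y 106.22072921151494 0.32340948814346654
```

The manual's scale: turns go in shares of pi rad. Converting my numbers, 0.7 rad / 3.1416 = 0.2228.

Emit:
drive_effector --motion '[[1,[0,0,-0.055],0],[1,[-0.047,-0.038,-0.055],0.0318],[1,[-0.094,-0.076,-0.055],0.0637],[1,[-0.141,-0.114,-0.055],0.0955],[1,[-0.188,-0.152,-0.055],0.1273],[1,[-0.235,-0.19,-0.055],0.1592],[1,[-0.282,-0.228,-0.055],0.191],[1,[-0.33,-0.266,-0.055],0.2228]]' --force 60

```text
clock: 1.15
position: [0.4009, 0.244, 0.3001]
tcp_rot: [3.141, -0.0, 2.198]
force: [0.0, 0.4, -0.1]
grip_width: 1.0
grasp_force: 0.0
```

```bash
cat > go.py <<'E'
import sys
from plant import r
from h import *
s=r.state();Rt=R.from_euler('xyz',s["tcp_rot"])
tgt=np.array([float(v) for v in sys.argv[1:4]]);yaw=float(sys.argv[4])
print("tool d",Rt.inv().apply(tgt-s["position"]).round(4),"turn",round(-(np.radians(yaw)-s["tcp_rot"][2]),4),s["clock"],s["position"].round(4),s["tcp_rot"].round(4))
E
python3 go.py .563 .026 .30 106.2
```

```text
tool d [-2.716e-01  3.400e-03  1.000e-04] turn 0.3442 1.15 [0.4009 0.244  0.3001] [ 3.1414 -0.      2.1978]
```

To row units: 0.344 rad / 3.1416 = 0.1095.

Emit:
drive_effector --motion '[[1,[-0.055,0.001,0],0.0318],[1,[-0.11,0.002,0],0.0637],[1,[-0.165,0.002,0],0.0955],[1,[-0.2,0.003,0],0.1095],[1,[-0.2,0.003,0],0.1095]]'

```text
clock: 1.78
position: [0.5212, 0.0838, 0.299]
tcp_rot: [-3.139, -0.0, 1.853]
force: [-0.5, -0.0, -0.4]
grip_width: 0.999
grasp_force: 0.0
```

```bash
cat > snap.py <<'E'
import sys,pickle
from plant import r
from h import *
c=r.camera("wrist");n=sys.argv[1];pickle.dump(c,open(n+".pkl","wb"));cv2.imwrite("pics/"+n+".png",cv2.resize(c["img"][:,:,::-1],(784,588)))
E
python3 snap.py w1; python3 go.py .563 .026 .30 106.2
```

```text
tool d [-0.0686  0.0241 -0.0006] turn 0.0016 1.825 [0.5206 0.0851 0.2994] [-3.1399e+00 -6.0000e-04  1.8551e+00]
```

View pics/w1.png

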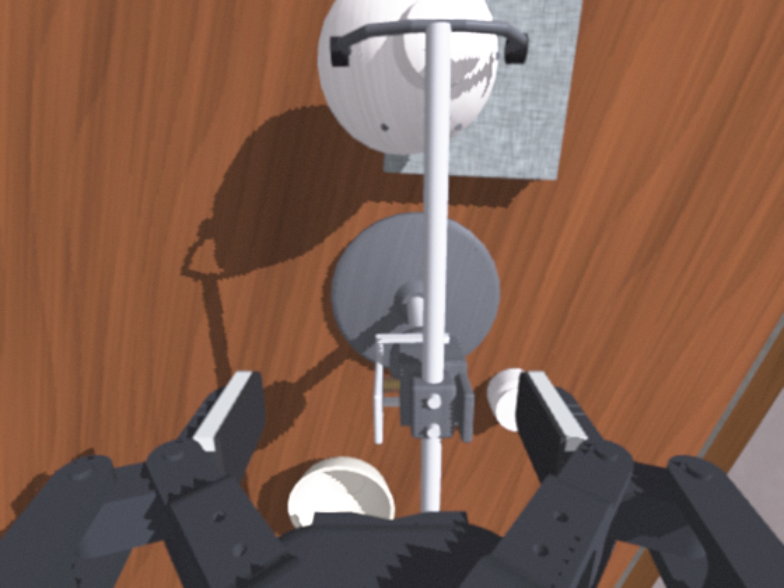

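The view shows the boom running almost vertically, from (438,30) to (431,500). The tab's top edge runs near x=378 between y=340 and 442, the rest is near x=470, and the clamp screws are at (433,401) and (431,433). The gripper is about 24 mm off laterally. I'll move over the coupler and look again.

Emit:
drive_effector --motion '[[1,[-0.03,0.02,0],0],[1,[-0.06,0.024,0],0],[1,[-0.0686,0.0241,0],0],[1,[-0.0686,0.0241,0],0],[1,[-0.0686,0.0241,0],0]]'

```text
clock: 2.45
position: [0.5624, 0.028, 0.3007]
tcp_rot: [3.141, -0.0, 1.858]
force: [-0.7, -0.2, 0.1]
grip_width: 1.0
grasp_force: 0.0
```

```bash
python3 snap.py w2; python3 go.py .563 .026 .30 106.2
python3 - <<'E'
import cv2,pickle,numpy as np
a=pickle.load(open("w1.pkl","rb"))["img"][235:320,260:345,::-1];b=pickle.load(open("w2.pkl","rb"))["img"]
b=b[250:400,180:380,::-1]
o=np.zeros((600,800,3),np.uint8)
o=cv2.resize(b,None,fx=4,fy=4,interpolation=cv2.INTER_CUBIC);cv2.imwrite("pics/w2c.png",o)
cv2.imwrite("pics/w1c.png",cv2.resize(a,None,fx=6,fy=6,interpolation=cv2.INTER_CUBIC))
E
```

```text
tool d [-0.002  -0.      0.0007] turn 0.0047 2.5 [0.5624 0.0279 0.3007] [ 3.1410e+00 -2.0000e-04  1.8582e+00]
```

View pics/w2c.png

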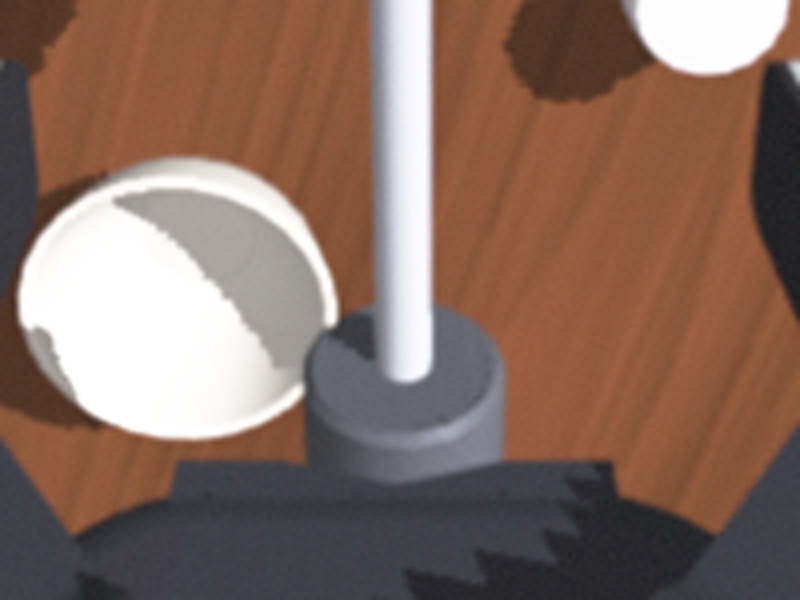

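View pics/w1c.png

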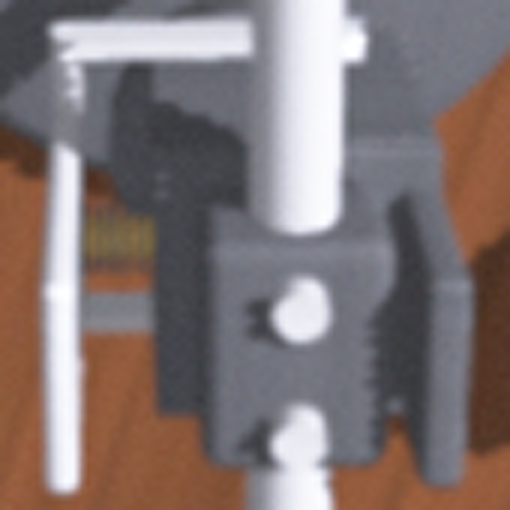

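The crop of w1 shows the tab's top edge between (45,285) and (47,490) on its outer side, and the rest's outer top edge between (472,285) and (465,482). Crop w2c is too low: it shows the weight, the bowl and the boom near x=404. I'll compute the position from w1 and view the upper part of w2.

```bash
python3 - <<'E'
import pickle
from h import *
c=pickle.load(open("w1.pkl","rb"));w=lambda x,y:ray(c,(260+(x+.5)/6-.5,235+(y+.5)/6-.5))
def pl(o,v,z=.216): return o+v*(z-o[2])/v[2]
q=[pl(*w(*a)) for a in((47,490),(44,285),(465,482),(471,285))]
for p in q: print(p.round(4))
print("mid (lamp x=-6,y=0)",(sum(q)/4).round(4)," width",np.linalg.norm((q[0]+q[1]-q[2]-q[3])/2),"len",np.linalg.norm(q[0]-q[1]),np.linalg.norm(q[2]-q[3]))
a=(q[1]+q[0]-q[2]-q[3]);print("lamp x yaw",np.degrees(np.arctan2(-a[1],-a[0])))
o=lambda p:ray(c,((p[0]+.5)/1.4-.5,(p[1]+.5)/1.4-.5))
A=pl(*o((439,100)),.2);B=pl(*o((431,480)),.2);d=A-B;print("boom yaw",np.degrees(np.arctan2(d[1],d[0])))
c2=pickle.load(open("w2.pkl","rb"));print([np.round(proj(c2,x),1) for x in q])
im=c2["img"][150:250,220:345,::-1];cv2.imwrite("pics/w2d.png",cv2.resize(im,None,fx=6,fy=6,interpolation=cv2.INTER_CUBIC))
E
```

```text
[0.5369 0.0013 0.216 ]
[0.528  0.0317 0.216 ]
[0.5905 0.0182 0.216 ]
[0.5809 0.0471 0.216 ]
mid (lamp x=-6,y=0) [0.5591 0.0246 0.216 ]  width 0.05559725223919245 len 0.03168218654075423 0.030419699656014567
lamp x yaw 16.921452123132124
boom yaw 106.93556862850635
[array([233.9, 241.6]), array([232.1, 201. ]), array([309.4, 240.4]), array([309.4, 201.3])]
```

View pics/w2d.png

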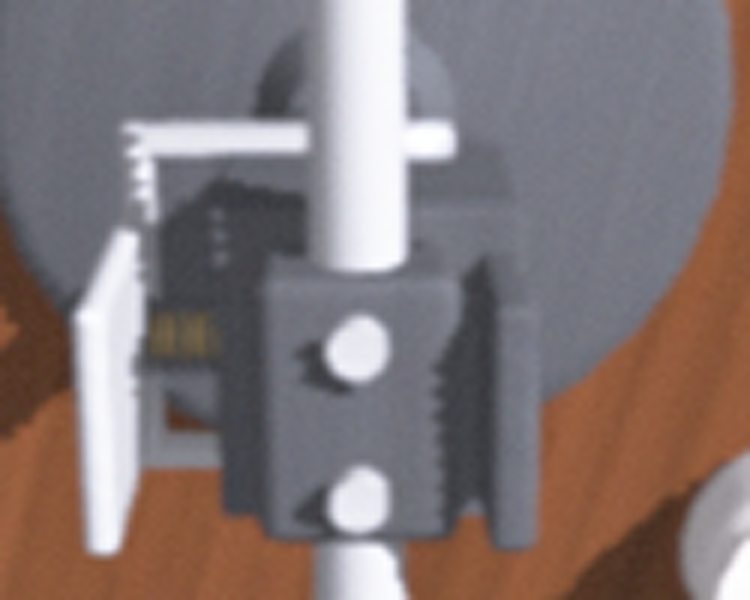

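The upper w2 crop shows the tab's outer top corners at (77,318) and (87,552), and the rest's outer edge at x=538 from y=308 to 545. These match the w1 prediction to within about 1 px, so the height of 0.216 m and the position are confirmed.

```bash
python3 go.py .5643 .0262 .197 106.7
```

```text
tool d [-0.0022  0.0012  0.1037] turn -0.004 2.5 [0.5624 0.0279 0.3007] [ 3.1410e+00 -2.0000e-04  1.8582e+00]
```

To row units: -0.004 rad / 3.1416 = -0.0013.

Emit:
drive_effector --motion '[[1,[-0.002,0.001,0.03],-0.0013],[1,[-0.002,0.001,0.06],-0.0013],[1,[-0.002,0.001,0.085],-0.0013],[1,[-0.002,0.001,0.1037],-0.0013],[1,[-0.002,0.001,0.1037],-0.0013],[1,[-0.002,0.001,0.1037],-0.0013],[1,[-0.002,0.001,0.1037],-0.0013]]'

```text
clock: 3.38
position: [0.5649, 0.0252, 0.1982]
tcp_rot: [3.139, 0.001, 1.861]
force: [-0.3, 0.3, -0.4]
grip_width: 0.999
grasp_force: 0.0
```

```bash
python3 go.py .5643 .0262 .197 106.7
```

```text
tool d [ 0.0011 -0.0003  0.0012] turn -0.0014 3.375 [0.5649 0.0252 0.1982] [3.1393e+00 7.0000e-04 1.8608e+00]
```

Within about 1 mm. Close with 60 N.

Emit:
drive_effector --motion '[[0,[0,0,0],0],[0,[0,0,0],0],[0,[0,0,0],0],[0,[0,0,0],0],[0,[0,0,0],0],[0,[0,0,0],0],[0,[0,0,0],0],[0,[0,0,0],0]]' --force 60

```text
clock: 4.38
position: [0.5651, 0.0251, 0.1992]
tcp_rot: [3.138, 0.001, 1.861]
force: [-0.1, -0.2, 7.9]
grip_width: 0.51
grasp_force: 63.5
```

```bash
python3 snap.py w3
```

```text
(no output)
```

View pics/w3.png

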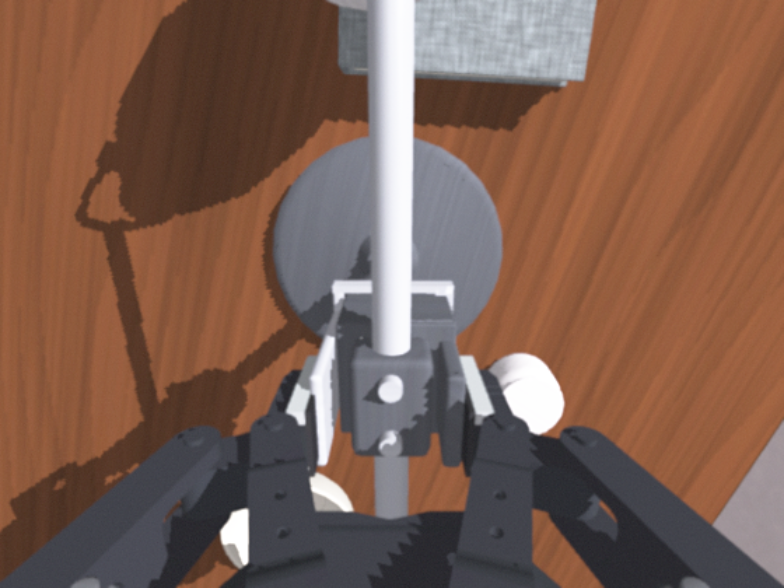

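The picture shows both pads on the plates, with the tab pushed in and the boom straight. I'll do a small test lift first.

Emit:
drive_effector --motion '[[0,[0,0,-0.003],0],[0,[0,0,-0.006],0],[0,[0,0,-0.006],0],[0,[0,0,-0.006],0]]'

```text
clock: 4.92
position: [0.5642, 0.0252, 0.2018]
tcp_rot: [-3.14, -0.0, 1.861]
force: [-0.4, -0.1, -4.8]
grip_width: 0.51
grasp_force: 61.5
```

Emit:
drive_effector --motion '[[0,[0,0,-0.006],0],[0,[0,0,-0.006],0]]'

```text
clock: 5.18
position: [0.5647, 0.0252, 0.2094]
tcp_rot: [3.14, 0.0, 1.861]
force: [-0.5, -0.3, -5.3]
grip_width: 0.508
grasp_force: 62.0
```

The force of about -5 N is just the lamp's weight, so the ball is free. I'll lift straight up.

Emit:
drive_effector --motion '[[0,[0,0,-0.01],0],[0,[0,0,-0.022],0],[0,[0,0,-0.036],0],[0,[0,0,-0.05],0],[0,[0,0,-0.064],0],[0,[0,0,-0.078],0],[0,[0,0,-0.09],0],[0,[0,0,-0.098],0]]'

```text
clock: 6.18
position: [0.5645, 0.0252, 0.3076]
tcp_rot: [3.141, 0.0, 1.861]
force: [-0.0, 0.8, -5.8]
grip_width: 0.508
grasp_force: 62.1
```

Emit:
drive_effector --motion '[[0,[0,0,0],0],[0,[0,0,0],0],[0,[0,0,0],0],[0,[0,0,0],0],[0,[0,0,0],0],[0,[0,0,0],0]]'

```text
clock: 6.92
position: [0.5644, 0.0252, 0.3065]
tcp_rot: [-3.142, -0.0, 1.861]
force: [0.4, 0.5, -5.8]
grip_width: 0.508
grasp_force: 62.1
```

```bash
python3 - <<'E'
from plant import r
from h import *
import pickle
o=[]
C={n:r.camera(n) for n in("scene","top")};pickle.dump(C,open("c1.pkl","wb"))
a=C["scene"]["img"][40:260,190:430,::-1];b=C["top"]["img"][180:300,190:380,::-1]
a=cv2.resize(a,None,fx=1.65,fy=1.65);b=cv2.resize(b,(396,250))
o=np.zeros((400,800,3),np.uint8);o[:a.shape[0],:a.shape[1]]=a;o[:250,400:796]=b;cv2.imwrite("pics/f.png",o)
s=r.state();print(s["torque"],s["force"],s["clock"])
E
```

```text
[-0.00933499  0.00871754  0.0082927 ] [-0.38171517  0.60036709 -4.86052653] 7.025
```

View pics/f.png

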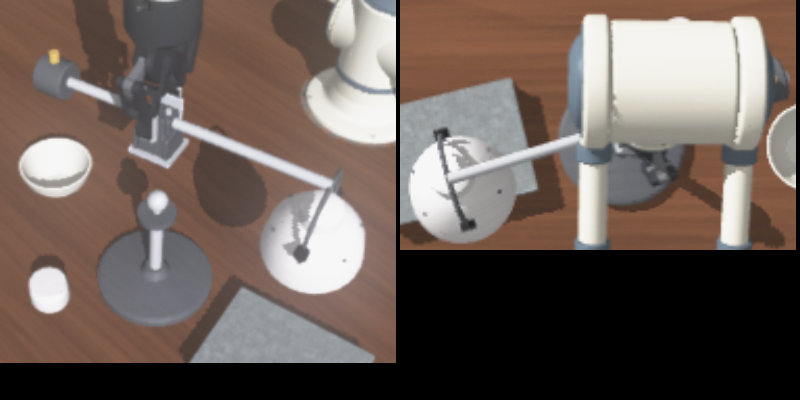

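The picture shows the lamp clear of the ball, which is visible at (157,200) in the left crop. The boom runs from (67,85) to (325,184), and the book, bowl and tin look undisturbed. I'll check that the boom is level numerically.

```bash
python3 - <<'E'
import pickle
from h import *
y=np.radians(106.7)
for f,z,pts in(("c0.pkl",.2,[(237,131),(380,187)]),("c1.pkl",.3075,[((67+.5)/1.65+189.5,(85+.5)/1.65+39.5),((180.5)/1.65+189.5,(123.5)/1.65+39.5),((325.5)/1.65+189.5,(184.5)/1.65+39.5)])):
    c=pickle.load(open(f,"rb"))["scene"]
    a=np.array([.5642,.0262,z]);d=np.array([np.cos(y),np.sin(y),0]);n=np.array([d[1],-d[0],0])
    for p in pts:
        o,v=ray(c,p);t=((a-o)@n)/(v@n);q=o+t*v   # ray meets the boom's vertical plane
        print(f,"along",((q-a)@d).round(4),"z",q[2].round(4))
E
```

```text
c0.pkl along -0.12 z 0.1998
c0.pkl along 0.2006 z 0.2156
c1.pkl along -0.1261 z 0.3014
c1.pkl along 0.0231 z 0.3102
c1.pkl along 0.1915 z 0.3066
```

The slope comes out below 1°, which is within pixel error, and the wrist torque is about zero. I'm handing in.

```bash
python3 -c "
from plant import r
print(r.hand_in())"
```

```text
the job is handed in; nothing more can be done
None
```

The latch was squeezed open and the lamp lifted straight up about 107 mm, leaving the coupler about 7 cm above the top of the ball; it is held still and level (within about 1°) over the stand, with the book, bowl and tin not touched, and the job is handed in.

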